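Hang the rinse basket in its bayonet collar and lock it

TASK

Pick up the steel rinse basket by its red handle, hang it in the blue pot by letting its two yellow lugs down through the yellow-marked gaps in the collar, then twist it clockwise (seen from above), pressing only lightly, until both lugs drop into the hidden locking notches and it hangs level. Be gentle: do not force the basket against the pot, let go once it is locked, and leave the other things on the bench where they are.

Things in the scene. Friction and masses are not known exactly. Their poses are not given: they have to be found in the camera images.
- basket_mid (a point): Centre of the loose round steel rinse basket (0.22 to 0.37 kg), half-way up its upright axis, 55.5 mm above its underside. 72 mm in diameter, rim 2.5 mm above this point. Starts standing on the drain board. z up; x runs along both handle bar and lugs; the same after half a turn.
- basket_grip (a point): Centre of the basket's handle, 48.5 mm above basket_mid, same axes: a straight red bar 70 mm long (along x), 12 mm thick (along y), 14 mm tall, carried over the open basket on an upright at each end; its underside is 39 mm above the rim.
- basket_lugs (a point): On the basket's axis, level with the undersides of its two yellow lugs, 11.5 mm below basket_mid, same axes. The lugs lie at +x and -x, reach out to 48 mm from the axis, and are 9 mm wide and 7 mm tall.
- pot: Blue rinse pot fixed on the bench, 114 mm in diameter (foot 124 mm), 93 mm high; origin at the centre of its foot, z up. Open and empty: the hung basket stays clear of its floor. The two gaps in its collar lie at +x and -x; the same after half a turn.
- pot_collar (a point): Centre of the collar's round hole (77 mm in diameter), level with the top of the flat aluminium collar plate, 93 mm above the bench; axes as the pot. The plate is 5 mm thick. Two opposite gaps in it, 15 mm wide, yellow on both sides, on the +x and -x axis, let the lugs through.
- pot_ledge (a point): On the pot's axis, 75 mm above the bench. The ring-shaped ledge under the plate, on which lugs slide, is 71 to 79 mm high. Two opposite 14.5 mm wide, 11 mm deep notches are in it, 0.6 to 1.25 rad clockwise of the gaps. Height and angle are hidden and differ each time: feel for them. A lug in a notch cannot turn. Fixed stops: 0.37 rad anticlockwise, 1.6 clockwise of each gap.
- board: Wooden drain board fixed on the bench, 170 mm (x) by 240 mm (y), 12 mm thick, origin at the centre of its underside; the basket and two small brass fittings stand on it.
- tin: Bystander: red tin, 68 mm in diameter, 45 mm high, origin under its centre.
- jar: Bystander: amber jar, 60 mm in diameter, 85 mm high, origin under its centre.
- hammer: Bystander: hammer lying on the bench.
- driver: Bystander: red-handled screwdriver lying on the bench.
- brush: Bystander: brush lying on the bench.
- pommel: Bystander: turned brass pommel, 34 mm in diameter, 34 mm high, on the drain board.
- crossguard: Bystander: flat brass crossguard, 22 by 66 mm, 10 mm thick, on the drain board.
Mind the look-alikes: they are no part of the job. What is shaped like the part that bears basket_mid but brown or green is not meant.

How it is judged:
By the outcome, as a careful person would: the job done as asked, in the order asked, and still so for the second after the job is handed in, with the robot touching nothing.
It also fails if it takes over 70 s, if anything falls off the work surface, if the arm or the gripper's body presses on something with over 40 N, if the wrist force passes 120 N, or if a joint passes its speed limit or range.

ROBOT

A 6-joint arm with a two-finger parallel gripper is mounted at the origin on the work surface. World frame = base frame: x ahead of the robot, y to its left, z up, the work surface at z = 0. Lengths are in m, angles in rad, forces in N, time in s.
With the tool pointing down it reaches from about 0.35 to 0.975 m from the base axis. Payload 4.9 kg.
Tool frame: the origin (TCP) lies midway between the tips of the shut fingers; the grasp point (between the pads) lies 19 mm behind it; z points along the fingers, y is the direction in which the jaws open and shut (so a half turn about z gives the same grasp; the last joint's range is limited). The gripper opens to 85 mm and grips with 20 to 120 N. Pads are 22 mm wide; open, the fingers measure 114 mm over their backs; the gripper's body (76 mm by 85 mm) begins 54 mm behind the grasp point. The pads swing forward as they close: fully open they stand 13 mm farther back than shut.
Start: joints at [1.093, 0.053, 1.613, -0, 1.476, -0.119], TCP at [0.219, 0.585, 0.231] pointing down, gripper open.
Joint ranges: [-3.01, 3.01], [-1.01, 2.22], [0.06, 2.58], [-1.02, 4.17], [0.09, 2.62], [-3.14, 3.14]. Speed limits (rad/s): [2.57, 2.57, 3.14, 3.14, 3.14, 3.14].

INTERFACE

Orientations are given as a unit quaternion [x, y, z, w].
In Python, from cell import sense, optics, arm, models gives the robot as it stands.
- The arm moves only by the tool apply_moves, never from a script. Its argument "increments" is a list of rows, each an object with "travel": the shift along the tool's x, y, z in mm, a list of three; "twist": the turn about the tool's z in rad. In form: [{"travel": [x, y, z], "twist": twist}, ...]. A call has 1 to 20 rows; each row is the pose to reach, as a shift and turn from the pose commanded when the call began, along the tool's axes at that moment; what a row does not reach only later rows make up. A row lasts 1/10 s, in which the tool goes at most 50 mm and 8.59 degrees, less where a joint would pass 70% of its speed; a pose out of reach is approached as far as the arm can. A call with a gripper value outside its range is refused whole. "hand" is the finger opening in mm, from 0 to 85.4, set as the call begins (left out, the last holds). The fingers move at their own pace and stop on an object; the grip force is fixed at half the most. Time passes only in rows, so rows that repeat a pose let the fingers close. It gives the time, the measured TCP pose, the force and the opening at its end, in the units of the state.
- sense(): the state, without advancing time (a new reading comes with each control period).
- optics.read_camera(name): name is "side" or "top"; returns a dict with "img" (420x560x3 uint8, blue, green, red), "camera_matrix" (3x3 intrinsics, pixels), "cam_to_world" (4x4, takes a point from camera to world coordinates). Camera axes: x right, y up, looking along -z (the intrinsics and any distortion apply to the point x, -y, -z); pixel columns grow to the right and rows downward; lengths in m; the calibration is good to about 2 mm. A picture is of the moment at which its call begins. There is no depth.
- arm.job_done(): hands the job in, once; it reports no verdict.
Trained networks look in a picture, given as the dict that the camera call returned (one of the last four; its "shot" number tells which), for a name from the list of things; names that differ only in an ending like _2 or _b are one class to them, and where a whole thing is asked for, a point or a joint stands for the part that bears it (a point fixed in the world has none). Each returns a list of dicts, best first, with "score" (0 to 1); they miss things now and then, are a little off and sometimes report something else, mostly with a low value. They report only what shows in the picture. A call takes as long as a camera call. They do not tell look-alikes from the thing itself.
- models.look_for(label, picture): "xyz" ([x, y, z] in m, in world coordinates, good to about 4 mm: the middle of the surface that is visible of it).
- models.regions_of(label, picture): "region" (420x560 bool, what is visible of it).
- models.spot_point(label, picture): "xyz" ([x, y, z] in m, in world coordinates, good to about 4 mm: a listed point, or the origin of a listed thing).
The state is a dict: "clock": time; "joints": joint angles; "dq": joint speeds; "joint_efforts": joint torques, N m; "ee_pos": TCP position; "tool_rot": TCP orientation; "contact_force": force on the tool from outside, world axes, zero at the start; "ft_torque": the same for the moment, N m; "gripper_width": finger opening in m.
Only numpy, scipy, OpenCV 4.12 (cv2) and the standard library are available. Lean on these libraries where they do the work, as an engineer would, in place of code of your own. Each camera call takes 0.05 s, during which the arm holds its last target. There are 200 camera calls.

## Working session

There is one attempt and no reset: what is moved stays moved. The work goes in short steps, Python scripts to look and compute and a tool call to move; the robot and the scene stay as the last step left them, time stands still between calls to the robot, and variables do not carry over. Pictures are saved under pics/ and viewed, about 8 in all and at most 12, crops included, and the job is handed in when it is done.

Besides the shell and the picture viewer there is one more tool, called after "Emit:" as name(argument=value, ...), one argument or row to a line, values as JSON. apply_moves: Moves the arm, as the interface text tells. Its arguments: {"type":"object","properties":{"increments":{"type":"array"},"hand":{"type":"number"}},"required":["increments"]}

```bash
mkdir -p pics; cat > h.py <<'E'
import numpy as np, cv2
from cell import sense, optics, arm, models
def proj(p,c):
    q=np.linalg.inv(c["cam_to_world"])@np.append(p,1); v=np.array([q[0],-q[1],-q[2]])
    u=c["camera_matrix"]@v; return u[:2]/u[2]
def ray_z(uv,z,c):
    d=np.linalg.inv(c["camera_matrix"])@np.array([uv[0],uv[1],1.]); d=np.array([d[0],-d[1],-d[2]])
    T=np.array(c["cam_to_world"]); d=T[:3,:3]@d; o=T[:3,3]; return o+d*(z-o[2])/d[2]
E
python3 - <<'E'
from h import *
s=sense(); print({k:np.round(v,3) for k,v in s.items()})
ims=[]
for n in("top","side"):
    c=optics.read_camera(n); cv2.imwrite(f"pics/{n}0.png",c["img"]); print(n,np.round(c["cam_to_world"],3).tolist(),c["camera_matrix"][0][0], c.keys())
    for l in("basket_mid","basket_grip","basket_lugs","pot","pot_collar","board","tin"):
        for r in models.spot_point(l,c)[:3]: print(l,round(r["score"],2),np.round(r["xyz"],3),np.round(proj(r["xyz"],c)), {k:v for k,v in r.items() if k not in("score","xyz")})
E
```

```text
{'clock': np.float64(0.0), 'joints': array([ 1.093,  0.053,  1.614,  0.   ,  1.476, -0.119]), 'dq': array([ 0.001, -0.002, -0.002, -0.001,  0.001,  0.001]), 'joint_efforts': array([-3.0000e-03, -3.9365e+01, -3.7018e+01, -0.0000e+00,  7.0000e-03,
        0.0000e+00]), 'ee_pos': array([0.219, 0.585, 0.23 ]), 'tool_rot': array([ 0.178,  0.984, -0.001, -0.   ]), 'contact_force': array([0.022, 0.574, 0.514]), 'ft_torque': array([0.011, 0.058, 0.002]), 'gripper_width': np.float64(0.085)}
top [[-0.027, 0.985, -0.169, 0.223], [-0.999, -0.03, -0.015, -0.026], [-0.02, 0.169, 0.985, 1.839], [0.0, 0.0, 0.0, 1.0]] 520.6250674822062 dict_keys(['img', 'camera_matrix', 'cam_to_world', 'shot'])
basket_mid 0.82 [ 0.545 -0.286  0.065] [359. 199.] {}
basket_mid 0.79 [ 0.396 -0.187  0.058] [332. 243.] {}
basket_mid 0.61 [ 0.301 -0.27   0.057] [358. 271.] {}
basket_grip 0.79 [ 0.395 -0.185  0.103] [333. 243.] {}
basket_grip 0.61 [ 0.545 -0.28   0.11 ] [359. 197.] {}
basket_grip 0.6 [ 0.302 -0.275  0.099] [361. 270.] {}
basket_lugs 0.94 [ 0.549 -0.285  0.056] [358. 199.] {}
basket_lugs 0.9 [ 0.302 -0.277  
[... 592 characters left out ...]
.185  0.052] [256. 268.] {}
basket_mid 0.77 [ 0.544 -0.282  0.068] [329. 274.] {}
basket_mid 0.73 [ 0.298 -0.281  0.051] [228. 307.] {}
basket_grip 0.98 [ 0.551 -0.286  0.119] [335. 257.] {}
basket_grip 0.97 [ 0.304 -0.276  0.103] [228. 287.] {}
basket_grip 0.89 [ 0.395 -0.186  0.101] [256. 253.] {}
basket_lugs 0.84 [ 0.395 -0.19   0.044] [257. 272.] {}
basket_lugs 0.72 [ 0.547 -0.285  0.059] [331. 277.] {}
basket_lugs 0.59 [ 0.301 -0.273  0.043] [228. 307.] {}
pot 0.65 [0.492 0.237 0.   ] [245. 198.] {}
pot 0.15 [0.496 0.236 0.092] [245. 174.] {}
pot_collar 0.64 [0.496 0.239 0.088] [245. 175.] {}
board 0.56 [ 0.566 -0.231 -0.002] [326. 280.] {}
tin 0.96 [ 0.749 -0.038  0.001] [350. 225.] {}
```

View pics/top0.png

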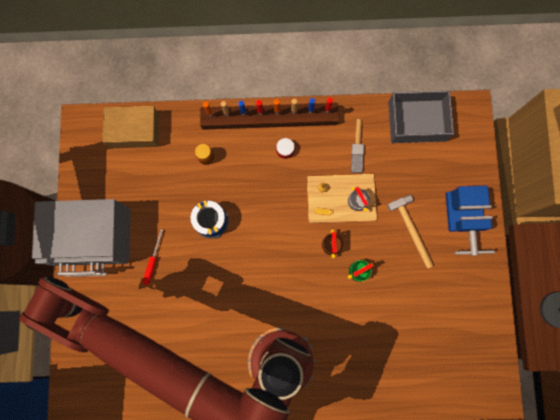

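View pics/side0.png

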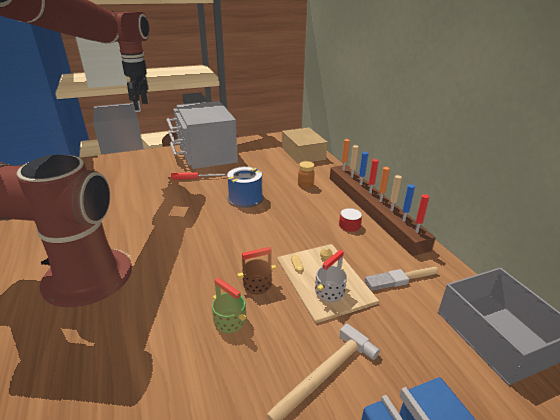

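```bash
cat > look.py <<'E'
from h import *
from scipy.optimize import least_squares
# red handle mask near approx; yellow spots near approx
def blobs(c,p0,rad,lo,hi):
    u=proj(p0,c); hsv=cv2.cvtColor(c["img"],cv2.COLOR_BGR2HSV)
    m=cv2.inRange(hsv,lo,hi)
    if lo[0]==0 and hi[0]<10: m|=cv2.inRange(hsv,(172,lo[1],lo[2]),(180,255,255))
    k=np.zeros_like(m); cv2.circle(k,tuple(int(round(x)) for x in u),rad,255,-1); return m&k
E
python3 - <<'E'
from look import *
C={n:optics.read_camera(n) for n in("top","side")}
B=np.array([.547,-.284,.116]);P=np.array([.494,.238,.093])
tiles=[]
for n,c in C.items():
    m=blobs(c,B,22 if n=="side" else 16,(0,150,90),(7,255,255))
    ys,xs=np.nonzero(m); pts=np.array([ray_z((x,y),.116,c)[:2] for x,y in zip(xs,ys)])
    (cx,cy),(w,h),a=cv2.minAreaRect(pts.astype(np.float32)*1000)
    mu=pts.mean(0); ev=np.linalg.eigh(np.cov(pts.T)); d=ev[1][:,1]
    print(n,"handle",len(pts),mu.round(4),"len",2*np.sqrt(3*ev[0][1]).round(4),"ang",np.arctan2(d[1],d[0])%np.pi,(cx,cy,w,h,a))
    m=blobs(c,P,30 if n=="side" else 20,(18,120,110),(35,255,255))
    k,lab,st,ce=cv2.connectedComponentsWithStats(m)
    for i in range(1,k): print("  yel",st[i][4],ce[i].round(1),ray_z(ce[i],.093,c).round(4))
    r=models.regions_of("pot_collar",c)[:1]
    for q in r: ys,xs=np.nonzero(q["region"]); print("  potreg",len(xs),xs.min(),xs.max(),ys.min(),ys.max())
    for p in(B,P):
        u=proj(p,c).round().astype(int); t=c["img"][u[1]-30:u[1]+30,u[0]-40:u[0]+40]; tiles.append(cv2.resize(t,(400,300),interpolation=cv2.INTER_CUBIC)); print(n,u)
cv2.imwrite("pics/crop1.png",np.vstack([np.hstack(tiles[:2]),np.hstack(tiles[2:])]))
E
```

```text
top handle 91 [ 0.5487 -0.2867] len 0.0702 ang 0.48056019037501985 (547.5298461914062, -286.6494445800781, 69.41056060791016, 16.90149688720703, 26.353242874145508)
  yel 14 [204.9 203.1] [0.5433 0.243  0.093 ]
  yel 17 [199.3 206. ] [0.534  0.2623 0.093 ]
  yel 20 [215.  228.3] [0.4557 0.209  0.093 ]
  yel 16 [209.  230.5] [0.4488 0.2296 0.093 ]
  potreg 1089 191 228 200 237
top [360 196]
top [206 217]
side handle 162 [ 0.5464 -0.286 ] len 0.0738 ang 0.5006146335458501 (546.55224609375, -285.57635498046875, 78.9197998046875, 18.522912979125977, 26.956417083740234)
  yel 10 [253.  169.4] [0.5312 0.2567 0.093 ]
  yel 4 [257.5 171. ] [0.5417 0.24   0.093 ]
  yel 10 [230.9 177.6] [0.445  0.2238 0.093 ]
  yel 6 [234.3 179.8] [0.4512 0.2049 0.093 ]
  potreg 1288 227 263 168 207
side [333 258]
side [244 173]
```

View pics/crop1.png

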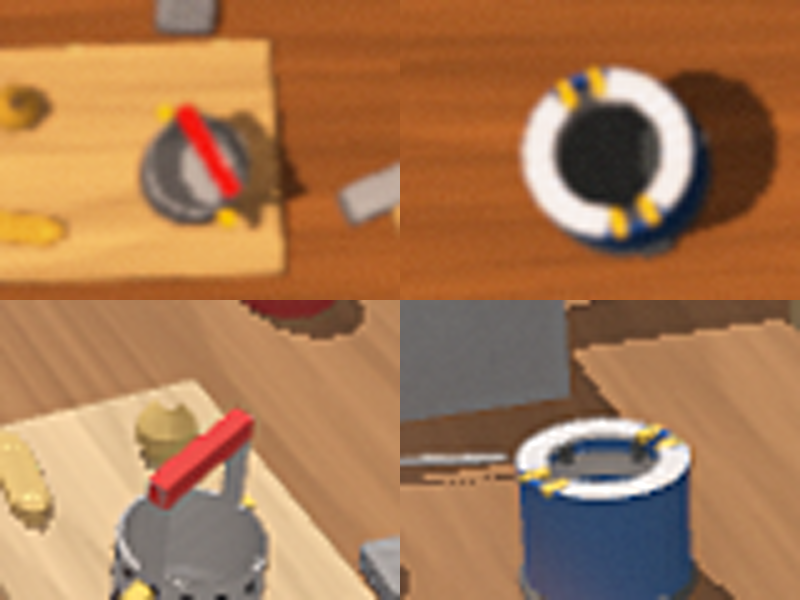

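```bash
cat >> h.py <<'E'
from scipy.spatial.transform import Rotation as R
def state():
    s=sense(); r=R.from_quat(s["tool_rot"]); M=r.as_matrix()
    print("t",round(s["clock"],2),"p",s["ee_pos"].round(4),"yaw",round(np.arctan2(M[1,0],M[0,0])%(2*np.pi),4),"tilt",M[2,:2].round(4),"F",s["contact_force"].round(2),"T",s["ft_torque"].round(3),"w",round(float(s["gripper_width"]),4),"q6",s["joints"][5].round(3))
    return s,M
def inc(p,yaw,p0=None,yaw0=None):
    s,M=state(); y=np.arctan2(M[1,0],M[0,0])
    d=M.T@(np.array(p)-s["ee_pos"])*1000
    dy=(yaw-y+np.pi)%(2*np.pi)-np.pi
    print("travel",d.round(1),"twist",round(-dy,3))
E
python3 -c "
from h import *
inc([.5475,-.286,.18],3.632)"
```

```text
t 1.0 p [0.2195 0.5852 0.2313] yaw 2.7828 tilt [0. 0.] F [-1.16  0.78 -0.13] T [ 0.019 -0.002 -0.003] w 0.0853 q6 -0.119
travel [-613.1 -700.5   51.3] twist -0.849
```

Emit:
apply_moves(
  increments=[
    {"travel":[-613,-700,51],"twist":-0.849},
    {"travel":[-613,-700,51],"twist":-0.849},
    {"travel":[-613,-700,51],"twist":-0.849},
    {"travel":[-613,-700,51],"twist":-0.849},
    {"travel":[-613,-700,51],"twist":-0.849},
    {"travel":[-613,-700,51],"twist":-0.849},
    {"travel":[-613,-700,51],"twist":-0.849},
    {"travel":[-613,-700,51],"twist":-0.849},
    {"travel":[-613,-700,51],"twist":-0.849},
    {"travel":[-613,-700,51],"twist":-0.849},
    {"travel":[-613,-700,51],"twist":-0.849},
    {"travel":[-613,-700,51],"twist":-0.849},
    {"travel":[-613,-700,51],"twist":-0.849},
    {"travel":[-613,-700,51],"twist":-0.849},
    {"travel":[-613,-700,51],"twist":-0.849},
    {"travel":[-613,-700,51],"twist":-0.849},
    {"travel":[-613,-700,51],"twist":-0.849},
    {"travel":[-613,-700,51],"twist":-0.849},
    {"travel":[-613,-700,51],"twist":-0.849},
    {"travel":[-613,-700,51],"twist":-0.849},
  ],
  hand=60,
)

```text
clock: 3.0
ee_pos: [0.5481, -0.2903, 0.1789]
tool_rot: [-0.24, 0.971, -0.0, -0.001]
contact_force: [0.0, 0.3, -0.0]
gripper_width: 0.0599
```

```bash
python3 - <<'E'
from look import *
c=optics.read_camera("side")
state(); inc([.5475,-.286,.097],3.632)
B=np.array([.5475,-.286,.116])
u=proj(B,c).round().astype(int)
im=c["img"].copy()
t=im[u[1]-50:u[1]+40,u[0]-60:u[0]+60]; cv2.imwrite("pics/crop2.png",cv2.resize(t,(640,480),interpolation=cv2.INTER_CUBIC)); print(u)
m=blobs(c,B,22,(0,150,90),(7,255,255)); ys,xs=np.nonzero(m); pts=np.array([ray_z((x,y),.116,c)[:2] for x,y in zip(xs,ys)]);print(pts.mean(0),len(pts))
E
```

```text
t 3.05 p [ 0.5476 -0.2878  0.1792] yaw 3.6286 tilt [0.0008 0.0015] F [-0.48  0.5  -0.11] T [ 0.007  0.05  -0.046] w 0.0598 q6 -2.662
t 3.05 p [ 0.5476 -0.2878  0.1792] yaw 3.6286 tilt [0.0008 0.0015] F [-0.48  0.5  -0.11] T [ 0.007  0.05  -0.046] w 0.0598 q6 -2.662
travel [-0.8  1.5 82.2] twist -0.003
[333 259]
[ 0.54644642 -0.2860429 ] 162
```

View pics/crop2.png

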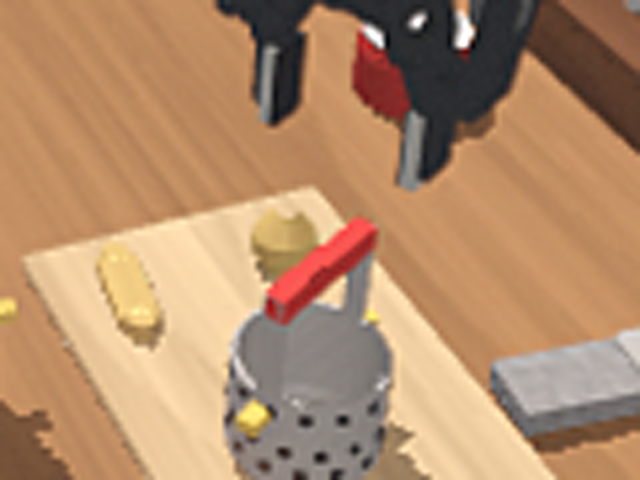

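The crop shows the steel basket on the board (red handle at crop (320,270), lug at (250,415)). The open jaws sit above it and straddle the bar, so I'm going down.

Emit:
apply_moves(
  increments=[
    {"travel":[0,0,40],"twist":0},
    {"travel":[0,0,65],"twist":0},
    {"travel":[0,0,82],"twist":0},
    {"travel":[0,0,82],"twist":0},
    {"travel":[0,0,82],"twist":0},
  ],
)

```text
clock: 3.55
ee_pos: [0.548, -0.2852, 0.0992]
tool_rot: [-0.243, 0.97, -0.0, 0.0]
contact_force: [0.3, -0.0, -0.6]
gripper_width: 0.06
```

Emit:
apply_moves(
  increments=[
    {"travel":[0,0,0],"twist":0},
    {"travel":[0,0,0],"twist":0},
    {"travel":[0,0,0],"twist":0},
    {"travel":[0,0,0],"twist":0},
    {"travel":[0,0,0],"twist":0},
    {"travel":[0,0,0],"twist":0},
  ],
  hand=0,
)

```text
clock: 4.15
ee_pos: [0.548, -0.2855, 0.0995]
tool_rot: [-0.243, 0.97, -0.0, 0.0]
contact_force: [-2.9, 2.9, 6.4]
gripper_width: 0.0108
```

```bash
python3 -c "
from h import *
state()"
```

```text
t 4.15 p [ 0.548  -0.2855  0.0995] yaw 3.6318 tilt [-0.0006 -0.0004] F [-2.89  2.86  6.38] T [ 0.429  0.352 -0.002] w 0.0108 q6 -2.662
```

Emit:
apply_moves(
  increments=[
    {"travel":[0,0,-10],"twist":0},
    {"travel":[0,0,-30],"twist":0},
    {"travel":[0,0,-70],"twist":0},
    {"travel":[0,0,-110],"twist":0},
    {"travel":[0,0,-140],"twist":0},
    {"travel":[0,0,-140],"twist":0},
    {"travel":[0,0,-140],"twist":0},
  ],
)

```text
clock: 4.85
ee_pos: [0.5475, -0.2855, 0.238]
tool_rot: [-0.243, 0.97, -0.0, 0.0]
contact_force: [-0.9, 0.7, -3.2]
gripper_width: 0.0109
```

```bash
python3 - <<'E'
from h import *
inc([.494,.237,.235],3.511)
c=optics.read_camera("side"); s=sense()
u=proj(s["ee_pos"],c).round().astype(int)
t=c["img"][max(0,u[1]-50):u[1]+70,max(0,u[0]-80):u[0]+80]; cv2.imwrite("pics/crop3.png",cv2.resize(t,(640,480),interpolation=cv2.INTER_CUBIC)); print(u)
E
```

```text
t 4.85 p [ 0.5475 -0.2855  0.238 ] yaw 3.6317 tilt [-0.     -0.0003] F [-0.95  0.66 -3.2 ] T [-0.052  0.076 -0.058] w 0.0109 q6 -2.662
travel [-198.8  486.2    2.9] twist 0.121
[338 214]
```

View pics/crop3.png

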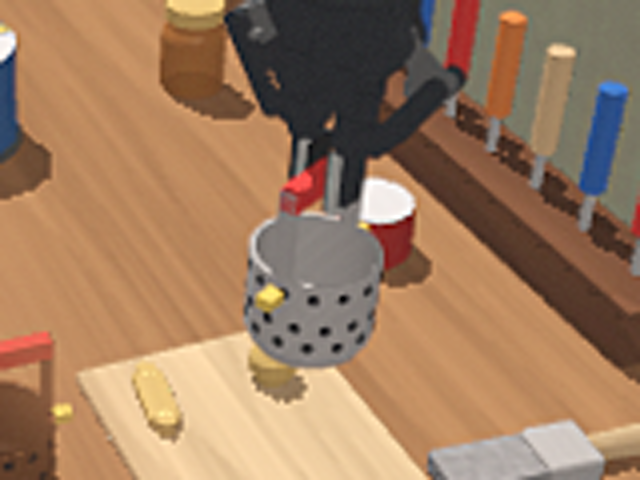

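Emit:
apply_moves(
  increments=[
    {"travel":[-199,486,0],"twist":0.121},
    {"travel":[-199,486,0],"twist":0.121},
    {"travel":[-199,486,0],"twist":0.121},
    {"travel":[-199,486,0],"twist":0.121},
    {"travel":[-199,486,0],"twist":0.121},
    {"travel":[-199,486,0],"twist":0.121},
    {"travel":[-199,486,0],"twist":0.121},
    {"travel":[-199,486,0],"twist":0.121},
    {"travel":[-199,486,0],"twist":0.121},
    {"travel":[-199,486,0],"twist":0.121},
    {"travel":[-199,486,0],"twist":0.121},
    {"travel":[-199,486,0],"twist":0.121},
    {"travel":[-199,486,0],"twist":0.121},
    {"travel":[-199,486,15],"twist":0.121},
    {"travel":[-199,486,30],"twist":0.121},
    {"travel":[-199,486,40],"twist":0.121},
    {"travel":[-199,486,40],"twist":0.121},
  ],
)

```text
clock: 6.6
ee_pos: [0.4928, 0.2357, 0.1947]
tool_rot: [-0.183, 0.983, -0.0, -0.003]
contact_force: [0.8, -0.6, -2.5]
gripper_width: 0.011
```

```bash
cat > fit.py <<'E'
from look import *
def run(name):
    s,M=state(); T=s["ee_pos"]; y=np.arctan2(M[1,0],M[0,0]); tiles=[]
    ax=np.array([np.cos(y),np.sin(y),0]); G=T+[0,0,.0165]; L=G-[0,0,.060-.0035]
    for n in("top","side"):
        c=optics.read_camera(n)
        for l in("basket_mid","basket_grip","basket_lugs","pot_collar"):
            for r in models.spot_point(l,c):
                if np.linalg.norm(r["xyz"][:2]-T[:2])<.05: print(n,l,round(r["score"],2),(np.array(r["xyz"])-G).round(4)); break
        u=proj(L,c).round().astype(int); t=c["img"][u[1]-30:u[1]+30,u[0]-40:u[0]+40]; 
        t=cv2.resize(t,None,fx=10 if n=="side" else 10,fy=10,interpolation=cv2.INTER_CUBIC)
        # overlay predicted collar/lug outlines
        cv2.imwrite(f"pics/{name}_{n}.png",t); np.save(f"{n}.npy",c,allow_pickle=True)
        hsv=cv2.cvtColor(c["img"],cv2.COLOR_BGR2HSV); m=cv2.inRange(hsv,(18,120,100),(35,255,255)); k,lab,st,ce=cv2.connectedComponentsWithStats(m)
        for i in range(1,k):
            if np.linalg.norm(ce[i]-u)<40: print("  yel",st[i][4],ce[i].round(1))
        for sg in(1,-1): print("  lug pred",proj(L+sg*.044*ax,c).round(1))
E
python3 -c "
from fit import *
run('f1')
a=cv2.imread('pics/f1_top.png');b=cv2.imread('pics/f1_side.png')
cv2.imwrite('pics/f1.png',cv2.resize(np.hstack([a,b]),(800,300)))"
```

```text
t 6.6 p [0.4928 0.2357 0.1947] yaw 3.5095 tilt [0.0058 0.0003] F [ 0.82 -0.64 -2.54] T [ 0.026  0.022 -0.019] w 0.011 q6 -1.629
top basket_mid 0.67 [-0.0007  0.0019 -0.053 ]
top basket_grip 0.51 [-0.0009  0.0033 -0.0021]
top basket_lugs 0.5 [-0.0022 -0.0015 -0.054 ]
top pot_collar 0.73 [ 0.0027  0.005  -0.1149]
  lug pred [209.2 227.2]
  lug pred [199.5 202.8]
side basket_mid 0.6 [ 0.001   0.0031 -0.0447]
side basket_grip 0.6 [ 0.0052 -0.0013  0.0039]
side basket_lugs 0.82 [ 0.0024 -0.0013 -0.0545]
side pot_collar 0.97 [ 0.0022  0.0014 -0.1211]
  yel 5 [254.6 151.4]
  yel 15 [232.9 159.4]
  yel 3 [254.3 169. ]
  yel 4 [257.5 171. ]
  yel 10 [230.8 177.5]
  yel 7 [234.7 179.7]
  lug pred [232.2 160.5]
  lug pred [253.8 153.1]
```

View pics/f1.png

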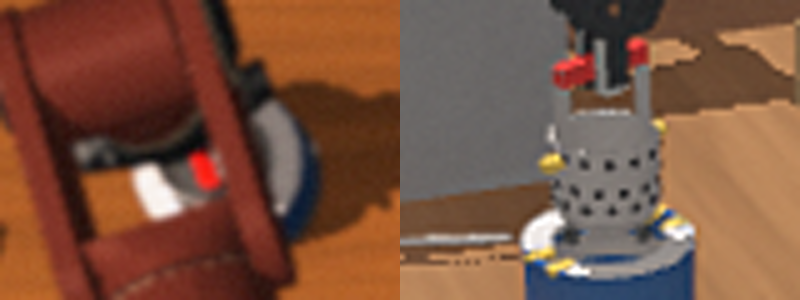

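```bash
python3 - <<'E'
from look import *
s,M=state()
for n in("top","side"):
    c=np.load(f"{n}.npy",allow_pickle=True).item(); im=cv2.imread(f"pics/{n}0.png")
    hsv=cv2.cvtColor(im,cv2.COLOR_BGR2HSV); P=np.array([.494,.237,.093]); u=proj(P,c)
    m=((hsv[...,1]<70)&(hsv[...,2]>140)).astype(np.uint8)*255
    m|=cv2.inRange(hsv,(18,120,100),(35,255,255))
    k=np.zeros_like(m); cv2.circle(k,tuple(int(round(x)) for x in u),22 if n=="top" else 24,255,-1); m&=k
    nn,lab,st,ce=cv2.connectedComponentsWithStats(m); i=1+st[1:,4].argmax(); mm=(lab==i)
    ys,xs=np.nonzero(mm); pts=np.array([ray_z((x,y),.093,c)[:2] for x,y in zip(xs,ys)]).astype(np.float32)*1000
    h=cv2.convexHull(pts); e=cv2.fitEllipse(h); mec=cv2.minEnclosingCircle(h)
    Mo=cv2.moments(h); print(n,len(xs),"ell",np.round(e[0],1),np.round(e[1],1),"mec",np.round(mec[0],1),round(mec[1],1),"hullc",round(Mo["m10"]/Mo["m00"],1),round(Mo["m01"]/Mo["m00"],1))
    m=blobs(c,P,30 if n=="side" else 20,(18,120,110),(35,255,255)); 
# side yellow again, basket lug near
c=np.load("side.npy",allow_pickle=True).item()
for uv in[(232.75,178.6),(255.9,170.0)]: print(ray_z(uv,.093,c).round(4))
print("lug",ray_z((232.9,159.4),.1547,c).round(4))
E
```

```text
t 7.1 p [0.4946 0.2371 0.1988] yaw 3.5109 tilt [-0.0008 -0.0001] F [-0.07 -0.15 -1.96] T [ 0.073  0.004 -0.019] w 0.0107 q6 -1.629
top 244 ell [502.2 216.9] [ 71.8 106.9] mec [498.6 224.3] 56.7 hullc 504.6 210.1
side 133 ell [485.4 255.1] [ 69.4 111.3] mec [488.2 244.5] 56.5 hullc 484.3 258.2
[0.4487 0.215  0.093 ]
[0.5391 0.249  0.093 ]
lug [0.456  0.2271 0.1547]
```

```bash
python3 - <<'E'
from look import *
from scipy.optimize import least_squares
P=np.array([.4945,.236,.093]); tl=[]
for n in("top","side"):
    c=np.load(f"{n}.npy",allow_pickle=True).item(); im=cv2.imread(f"pics/{n}0.png"); u=proj(P,c).round().astype(int)
    # rectify plane z=.093 at 1 mm/px, 140 mm square
    w=np.array([[P[0]+a,P[1]+b] for a,b in((-.07,-.07),(.07,-.07),(.07,.07),(-.07,.07))])
    px=np.float32([proj([*q,.093],c) for q in w]); H=cv2.getPerspectiveTransform(px,np.float32([[0,0],[420,0],[420,420],[0,420]]))
    r=cv2.warpPerspective(im,H,(420,420),flags=cv2.INTER_CUBIC)
    hsv=cv2.cvtColor(r,cv2.COLOR_BGR2HSV)
    # score of ring template: whiteness (min channel) inside r 40..56 minus outside 38-> and 58..64
    w_=r.min(2).astype(float); yy,xx=np.mgrid[:420,:420]/3.
    best=[]
    for cx in np.arange(58,82,.5):
        for cy in np.arange(58,82,.5):
            d=np.hypot(xx-cx,yy-cy); best.append((w_[(d>41)&(d<56)].mean()-.5*w_[(d>58)&(d<63)].mean()-.5*w_[(d<36)&(d>30)].mean(),cx,cy))
    best.sort(reverse=True); b=best[0]; print(n,[(round(x[0]),round(P[0]-.07+x[1]/1000,4),round(P[1]-.07+x[2]/1000,4)) for x in best[:3]])
    cv2.circle(r,(int(b[1]*3),int(b[2]*3)),171,(0,255,0),1); cv2.circle(r,(int(b[1]*3),int(b[2]*3)),115,(0,255,0),1); tl.append(cv2.resize(r,(400,400)))
cv2.imwrite("pics/rect.png",np.hstack(tl))
E
```

```text
top [(125, np.float64(0.495), np.float64(0.2355)), (125, np.float64(0.495), np.float64(0.236)), (125, np.float64(0.4955), np.float64(0.236))]
side [(113, np.float64(0.493), np.float64(0.2335)), (113, np.float64(0.4935), np.float64(0.2335)), (113, np.float64(0.4935), np.float64(0.234))]
```

View pics/rect.png

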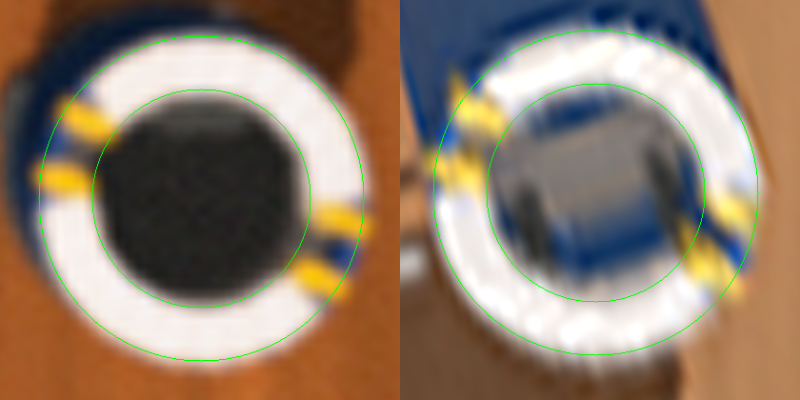

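```bash
python3 -c "
from h import *
inc([.495,.235,.172],3.5135)"
```

```text
t 7.1 p [0.4946 0.2371 0.1988] yaw 3.5109 tilt [-0.0008 -0.0001] F [-0.07 -0.15 -1.96] T [ 0.073  0.004 -0.019] w 0.0107 q6 -1.629
travel [ 0.4 -2.1 26.8] twist -0.003
```

Emit:
apply_moves(
  increments=[
    {"travel":[0.4,-2.1,0],"twist":-0.003},
    {"travel":[0.4,-2.1,6],"twist":-0.003},
    {"travel":[0.4,-2.1,12],"twist":-0.003},
    {"travel":[0.4,-2.1,18],"twist":-0.003},
    {"travel":[0.4,-2.1,22],"twist":-0.003},
    {"travel":[0.4,-2.1,26],"twist":-0.003},
    {"travel":[0.4,-2.1,26],"twist":-0.003},
  ],
)

```text
clock: 7.8
ee_pos: [0.4943, 0.2347, 0.1713]
tool_rot: [-0.185, 0.983, -0.0, -0.001]
contact_force: [-0.3, 0.5, -2.8]
gripper_width: 0.0113
```

```bash
python3 -c "
from h import *
inc([.495,.235,.147],3.5135)"
```

```text
t 7.8 p [0.4943 0.2347 0.1713] yaw 3.5138 tilt [0.0016 0.0001] F [-0.33  0.53 -2.81] T [-0.05   0.039 -0.019] w 0.0113 q6 -1.636
travel [-0.8  0.  24.3] twist 0.0
```

Emit:
apply_moves(
  increments=[
    {"travel":[0,0,6],"twist":0},
    {"travel":[0,0,12],"twist":0},
    {"travel":[0,0,18],"twist":0},
    {"travel":[0,0,24],"twist":0},
    {"travel":[0,0,29],"twist":0},
    {"travel":[0,0,29],"twist":0},
  ],
)

```text
clock: 8.4
ee_pos: [0.4945, 0.235, 0.1424]
tool_rot: [-0.185, 0.983, 0.0, -0.0]
contact_force: [0.9, 1.3, -3.0]
gripper_width: 0.011
```

```bash
python3 - <<'E'
from fit import *
run('f2')
E
```

```text
t 8.4 p [0.4945 0.235  0.1424] yaw 3.5138 tilt [0.0005 0.0006] F [ 0.94  1.3  -2.98] T [ 0.359 -0.126  0.021] w 0.011 q6 -1.636
top basket_mid 0.57 [-0.0001  0.0004 -0.0554]
top basket_grip 0.62 [ 0.0035  0.0021 -0.0643]
top basket_lugs 0.52 [ 0.0005  0.0004 -0.0571]
top pot_collar 0.59 [-0.0017  0.0022 -0.0632]
  lug pred [211.7 228.7]
  lug pred [202.2 205. ]
side basket_mid 0.64 [-0.0027  0.0006 -0.0454]
side basket_grip 0.8 [0.0013 0.0019 0.0013]
side basket_lugs 0.66 [-0.0006 -0.0016 -0.0558]
side pot_collar 0.88 [-0.0016  0.0032 -0.0661]
  yel 5 [255.4 167.2]
  yel 4 [257.5 171. ]
  yel 23 [232.7 176.3]
  yel 6 [234.3 179.8]
  lug pred [233.7 175.2]
  lug pred [254.6 167.4]
```

View pics/f2_side.png

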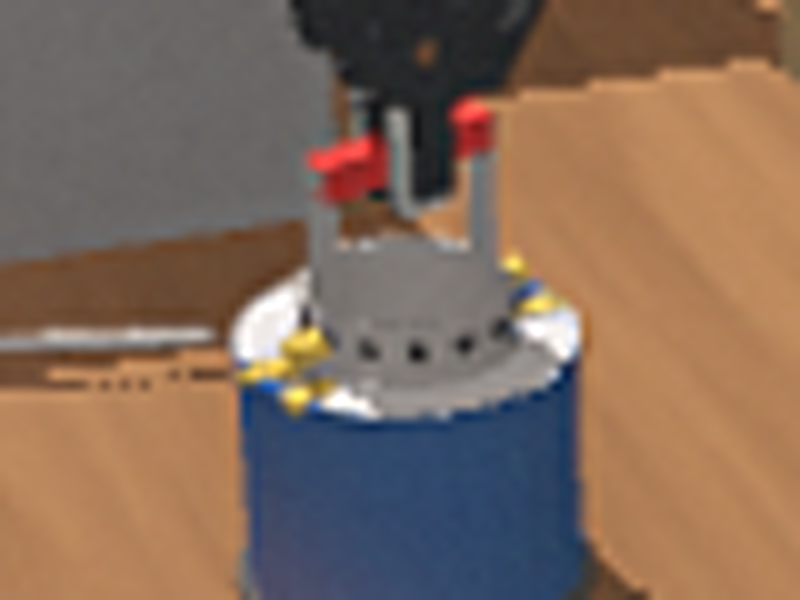

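Emit:
apply_moves(
  increments=[
    {"travel":[0,0,2],"twist":0},
    {"travel":[0,0,4],"twist":0},
    {"travel":[0,0,6],"twist":0},
    {"travel":[0,0,6],"twist":0},
  ],
)

```text
clock: 9.3
ee_pos: [0.4949, 0.2351, 0.1373]
tool_rot: [-0.185, 0.983, 0.0, 0.0]
contact_force: [1.0, 3.0, -1.4]
gripper_width: 0.0104
```

```bash
python3 -c "
from h import *
state()"
```

```text
t 9.3 p [0.4949 0.2351 0.1373] yaw 3.5139 tilt [-0.0007  0.0003] F [ 1.01  3.   -1.44] T [ 0.578 -0.208  0.004] w 0.0104 q6 -1.636
```

Emit:
apply_moves(
  increments=[
    {"travel":[-0.7,1.0,0],"twist":0},
    {"travel":[-0.7,1.0,0],"twist":0},
    {"travel":[-0.7,1.0,0],"twist":0},
  ],
)

```text
clock: 9.6
ee_pos: [0.4948, 0.2357, 0.137]
tool_rot: [-0.185, 0.983, -0.0, -0.0]
contact_force: [-0.3, 0.3, -3.1]
gripper_width: 0.0111
```

```bash
python3 -c "
from h import *
state()"
```

```text
t 9.6 p [0.4948 0.2357 0.137 ] yaw 3.5138 tilt [ 0.001  -0.0006] F [-0.28  0.34 -3.1 ] T [ 0.132 -0.098 -0.013] w 0.0111 q6 -1.634
```

Emit:
apply_moves(
  increments=[
    {"travel":[0,0,2],"twist":0},
    {"travel":[0,0,4],"twist":0},
    {"travel":[0,0,6],"twist":0},
    {"travel":[0,0,8],"twist":0},
    {"travel":[0,0,8],"twist":0},
  ],
)

```text
clock: 10.1
ee_pos: [0.4949, 0.236, 0.1288]
tool_rot: [-0.185, 0.983, 0.0, -0.0]
contact_force: [-0.0, -0.0, -3.2]
gripper_width: 0.0108
```

```bash
python3 -c "
from h import *
state()"
```

```text
t 10.1 p [0.4949 0.236  0.1288] yaw 3.5137 tilt [0.0005 0.0002] F [-0.04 -0.03 -3.2 ] T [ 0.127 -0.046  0.034] w 0.0108 q6 -1.634
```

Emit:
apply_moves(
  increments=[
    {"travel":[0,0,2],"twist":0},
    {"travel":[0,0,4],"twist":0},
    {"travel":[0,0,5],"twist":0},
    {"travel":[0,0,5],"twist":0},
  ],
)

```text
clock: 10.5
ee_pos: [0.495, 0.2361, 0.1242]
tool_rot: [-0.185, 0.983, 0.0, 0.0]
contact_force: [1.0, 2.0, -3.3]
gripper_width: 0.0107
```

Emit:
apply_moves(
  increments=[
    {"travel":[0,0,1],"twist":0},
    {"travel":[0,0,1],"twist":0},
    {"travel":[0,0,1],"twist":0},
  ],
)

```text
clock: 10.8
ee_pos: [0.4951, 0.2361, 0.1234]
tool_rot: [-0.185, 0.983, 0.0, 0.0]
contact_force: [0.7, 0.8, -2.0]
gripper_width: 0.011
```

Emit:
apply_moves(
  increments=[
    {"travel":[-0.4,0.4,0.5],"twist":0},
    {"travel":[-0.4,0.4,1],"twist":0},
    {"travel":[-0.4,0.4,1],"twist":0},
  ],
)

```text
clock: 11.1
ee_pos: [0.4951, 0.2364, 0.1221]
tool_rot: [-0.185, 0.983, -0.0, -0.0]
contact_force: [0.1, 0.7, -2.2]
gripper_width: 0.0107
```

Emit:
apply_moves(
  increments=[
    {"travel":[0,0,0.5],"twist":0},
    {"travel":[0,0,1],"twist":0},
    {"travel":[0,0,1],"twist":0},
  ],
)

```text
clock: 11.4
ee_pos: [0.4952, 0.2365, 0.1211]
tool_rot: [-0.185, 0.983, -0.0, -0.0]
contact_force: [-0.3, -0.4, -2.6]
gripper_width: 0.0109
```

Emit:
apply_moves(
  increments=[
    {"travel":[0,0,0.5],"twist":0},
    {"travel":[0,0,1],"twist":0},
    {"travel":[0,0,1],"twist":0},
  ],
)

```text
clock: 11.7
ee_pos: [0.4952, 0.2365, 0.1202]
tool_rot: [-0.185, 0.983, -0.0, -0.0]
contact_force: [0.3, 0.2, -2.7]
gripper_width: 0.0108
```

Emit:
apply_moves(
  increments=[
    {"travel":[0,0,0.5],"twist":0},
    {"travel":[0,0,1],"twist":0},
    {"travel":[0,0,1],"twist":0},
  ],
)

```text
clock: 12.0
ee_pos: [0.4952, 0.2366, 0.1192]
tool_rot: [-0.185, 0.983, -0.0, -0.0]
contact_force: [-0.6, 0.3, -1.8]
gripper_width: 0.0107
```

Emit:
apply_moves(
  increments=[
    {"travel":[0,0,0.5],"twist":0},
    {"travel":[0,0,1],"twist":0},
    {"travel":[0,0,1],"twist":0},
  ],
)

```text
clock: 12.3
ee_pos: [0.4952, 0.2365, 0.1182]
tool_rot: [-0.185, 0.983, -0.0, -0.0]
contact_force: [0.5, -0.0, -3.2]
gripper_width: 0.0107
```

Emit:
apply_moves(
  increments=[
    {"travel":[0,0,0.5],"twist":0},
    {"travel":[0,0,1],"twist":0},
    {"travel":[0,0,1],"twist":0},
  ],
)

```text
clock: 12.6
ee_pos: [0.4952, 0.2365, 0.1172]
tool_rot: [-0.185, 0.983, -0.0, -0.0]
contact_force: [-0.4, 0.2, -2.7]
gripper_width: 0.0109
```

Emit:
apply_moves(
  increments=[
    {"travel":[0,0,0.5],"twist":0},
    {"travel":[0,0,1],"twist":0},
    {"travel":[0,0,1],"twist":0},
  ],
)

```text
clock: 12.9
ee_pos: [0.4952, 0.2365, 0.1162]
tool_rot: [-0.185, 0.983, -0.0, -0.0]
contact_force: [-0.4, -0.8, -1.9]
gripper_width: 0.0108
```

Emit:
apply_moves(
  increments=[
    {"travel":[0,0,0.5],"twist":0},
    {"travel":[0,0,1],"twist":0},
    {"travel":[0,0,1],"twist":0},
  ],
)

```text
clock: 13.2
ee_pos: [0.4952, 0.2365, 0.1152]
tool_rot: [-0.185, 0.983, -0.0, -0.0]
contact_force: [-0.4, 0.4, -3.1]
gripper_width: 0.011
```

Emit:
apply_moves(
  increments=[
    {"travel":[0,0,0.5],"twist":0},
    {"travel":[0,0,1],"twist":0},
    {"travel":[0,0,1],"twist":0},
  ],
)

```text
clock: 13.5
ee_pos: [0.4954, 0.2366, 0.1145]
tool_rot: [-0.185, 0.983, 0.0, 0.0]
contact_force: [0.6, -0.8, -1.2]
gripper_width: 0.0107
```

Emit:
apply_moves(
  increments=[
    {"travel":[0,0,0.5],"twist":0},
    {"travel":[0,0,1],"twist":0},
    {"travel":[0,0,1],"twist":0},
  ],
)

```text
clock: 13.8
ee_pos: [0.4955, 0.2367, 0.1144]
tool_rot: [-0.185, 0.983, -0.0, 0.0]
contact_force: [-3.8, -1.2, 5.9]
gripper_width: 0.0109
```

```bash
python3 -c "
from h import *
state()"
```

```text
t 13.8 p [0.4955 0.2367 0.1144] yaw 3.5139 tilt [-0.0003 -0.0001] F [-3.77 -1.17  5.89] T [-0.179  0.6   -0.017] w 0.0109 q6 -1.633
```

Emit:
apply_moves(
  increments=[
    {"travel":[0,0,-0.7],"twist":0},
    {"travel":[0,0,-0.7],"twist":0},
    {"travel":[0,0,-0.7],"twist":0.0},
  ],
)

```text
clock: 14.1
ee_pos: [0.4955, 0.2367, 0.1144]
tool_rot: [-0.185, 0.983, 0.0, 0.0]
contact_force: [-1.4, -0.5, 3.9]
gripper_width: 0.0106
```

Emit:
apply_moves(
  increments=[
    {"travel":[0,0,0],"twist":0.03},
    {"travel":[0,0,0],"twist":0.06},
    {"travel":[0,0,0],"twist":0.1},
    {"travel":[0,0,0],"twist":0.1},
  ],
)

```text
clock: 14.5
ee_pos: [0.496, 0.2367, 0.1144]
tool_rot: [-0.136, 0.991, 0.0, 0.001]
contact_force: [0.0, -0.1, 2.1]
gripper_width: 0.0105
```

```bash
python3 -c "
from h import *
state()"
```

```text
t 14.5 p [0.496  0.2367 0.1144] yaw 3.4137 tilt [-0.0019  0.    ] F [ 0.   -0.13  2.11] T [ 0.052 -0.052 -0.11 ] w 0.0105 q6 -1.533
```

Emit:
apply_moves(
  increments=[
    {"travel":[0,0,0],"twist":0.05},
    {"travel":[0,0,0],"twist":0.1},
    {"travel":[0,0,0],"twist":0.15},
    {"travel":[0,0,0],"twist":0.2},
    {"travel":[0,0,0],"twist":0.25},
    {"travel":[0,0,0],"twist":0.3},
    {"travel":[0,0,0],"twist":0.35},
    {"travel":[0,0,0],"twist":0.35},
  ],
)

```text
clock: 15.3
ee_pos: [0.4958, 0.2367, 0.1144]
tool_rot: [0.039, 0.999, 0.0, 0.001]
contact_force: [-0.4, 0.3, 2.6]
gripper_width: 0.0108
```

```bash
python3 -c "
from h import *
state()"
```

```text
t 15.3 p [0.4958 0.2367 0.1144] yaw 3.0644 tilt [-0.0014  0.0006] F [-0.37  0.3   2.56] T [ 0.002 -0.056 -0.133] w 0.0108 q6 -1.184
```

Sliding on the ledge at about 5 N, with little torque. From here the steps are small, to feel for the notch.

Emit:
apply_moves(
  increments=[
    {"travel":[0,0,0],"twist":0.03},
    {"travel":[0,0,0],"twist":0.05},
    {"travel":[0,0,0],"twist":0.05},
  ],
)

```text
clock: 15.6
ee_pos: [0.4957, 0.2367, 0.1144]
tool_rot: [0.063, 0.998, 0.0, 0.001]
contact_force: [0.2, -0.1, 2.6]
gripper_width: 0.0106
```

Emit:
apply_moves(
  increments=[
    {"travel":[0,0,0],"twist":0.03},
    {"travel":[0,0,0],"twist":0.05},
    {"travel":[0,0,0],"twist":0.05},
  ],
)

```text
clock: 15.9
ee_pos: [0.4956, 0.2366, 0.1144]
tool_rot: [0.089, 0.996, 0.0, 0.0]
contact_force: [0.3, 0.6, 4.8]
gripper_width: 0.0108
```

```bash
python3 -c "
from h import *
state()"
```

```text
t 15.9 p [0.4956 0.2366 0.1144] yaw 2.9642 tilt [-0.0008  0.0003] F [0.27 0.61 4.77] T [-0.019 -0.125  0.008] w 0.0108 q6 -1.083
```

Emit:
apply_moves(
  increments=[
    {"travel":[0,0,0],"twist":0.02},
    {"travel":[0,0,0],"twist":0.04},
    {"travel":[0,0,0],"twist":0.04},
  ],
)

```text
clock: 16.2
ee_pos: [0.4955, 0.2366, 0.1143]
tool_rot: [0.109, 0.994, 0.0, 0.0]
contact_force: [0.0, -0.1, 5.4]
gripper_width: 0.0109
```

Emit:
apply_moves(
  increments=[
    {"travel":[0,0,0],"twist":0.02},
    {"travel":[0,0,0],"twist":0.04},
    {"travel":[0,0,0],"twist":0.04},
  ],
)

```text
clock: 16.5
ee_pos: [0.4955, 0.2366, 0.1144]
tool_rot: [0.129, 0.992, 0.0, 0.0]
contact_force: [1.4, -0.2, 5.7]
gripper_width: 0.0109
```

```bash
python3 -c "
from h import *
state()"
```

```text
t 16.5 p [0.4955 0.2366 0.1144] yaw 2.8829 tilt [-0.0005  0.0003] F [ 1.41 -0.16  5.65] T [-0.013  0.019  0.1  ] w 0.0109 q6 -1.002
```

Emit:
apply_moves(
  increments=[
    {"travel":[0,0,-0.3],"twist":0.02},
    {"travel":[0,0,-0.3],"twist":0.04},
    {"travel":[0,0,-0.3],"twist":0.04},
  ],
)

```text
clock: 16.8
ee_pos: [0.4953, 0.2366, 0.1143]
tool_rot: [0.149, 0.989, 0.0, 0.0]
contact_force: [1.0, -0.1, 4.0]
gripper_width: 0.011
```

Emit:
apply_moves(
  increments=[
    {"travel":[0,0,0],"twist":0.02},
    {"travel":[0,0,0],"twist":0.04},
    {"travel":[0,0,0],"twist":0.04},
  ],
)

```text
clock: 17.1
ee_pos: [0.4953, 0.2365, 0.1143]
tool_rot: [0.169, 0.986, 0.0, 0.0]
contact_force: [1.5, 0.1, 4.8]
gripper_width: 0.0106
```

```bash
python3 -c "
from h import *
state()"
```

```text
t 17.1 p [0.4953 0.2365 0.1143] yaw 2.803 tilt [-0.  0.] F [1.53 0.08 4.82] T [-0.006 -0.039  0.069] w 0.0106 q6 -0.922
```

Emit:
apply_moves(
  increments=[
    {"travel":[0,0,-0.2],"twist":0.02},
    {"travel":[0,0,-0.2],"twist":0.04},
    {"travel":[0,0,-0.2],"twist":0.04},
  ],
)

```text
clock: 17.4
ee_pos: [0.4951, 0.2365, 0.1144]
tool_rot: [0.188, 0.982, -0.0, -0.0]
contact_force: [0.2, -0.7, 3.5]
gripper_width: 0.0109
```

Emit:
apply_moves(
  increments=[
    {"travel":[0,0,0],"twist":0.02},
    {"travel":[0,0,0],"twist":0.04},
    {"travel":[0,0,0],"twist":0.04},
  ],
)

```text
clock: 17.7
ee_pos: [0.4951, 0.2365, 0.1143]
tool_rot: [0.208, 0.978, -0.0, -0.0]
contact_force: [-1.0, -0.2, 3.3]
gripper_width: 0.0105
```

```bash
python3 -c "
from h import *
state()"
```

```text
t 17.7 p [0.4951 0.2365 0.1143] yaw 2.723 tilt [ 0.0003 -0.0003] F [-0.96 -0.17  3.31] T [-0.05 -0.02  0.06] w 0.0105 q6 -0.842
```

Emit:
apply_moves(
  increments=[
    {"travel":[0,0,0],"twist":0.02},
    {"travel":[0,0,0],"twist":0.04},
    {"travel":[0,0,0],"twist":0.04},
  ],
)

```text
clock: 18.0
ee_pos: [0.4951, 0.2365, 0.1143]
tool_rot: [0.227, 0.974, -0.0, -0.0]
contact_force: [-0.3, -0.3, 3.4]
gripper_width: 0.0112
```

Emit:
apply_moves(
  increments=[
    {"travel":[0,0,0],"twist":0.02},
    {"travel":[0,0,0],"twist":0.04},
    {"travel":[0,0,0],"twist":0.04},
  ],
)

```text
clock: 18.3
ee_pos: [0.4951, 0.2365, 0.1142]
tool_rot: [0.247, 0.969, -0.0, -0.0]
contact_force: [-0.0, -0.6, 2.7]
gripper_width: 0.0107
```

Emit:
apply_moves(
  increments=[
    {"travel":[0,0,0],"twist":0.02},
    {"travel":[0,0,0],"twist":0.04},
    {"travel":[0,0,0],"twist":0.04},
  ],
)

```text
clock: 18.6
ee_pos: [0.4948, 0.2363, 0.1139]
tool_rot: [0.266, 0.964, -0.0, -0.001]
contact_force: [0.1, -0.6, 0.3]
gripper_width: 0.0106
```

Emit:
apply_moves(
  increments=[
    {"travel":[0,0,0],"twist":0.02},
    {"travel":[0,0,0],"twist":0.04},
    {"travel":[0,0,0],"twist":0.04},
  ],
)

```text
clock: 18.9
ee_pos: [0.4948, 0.2366, 0.1138]
tool_rot: [0.285, 0.958, -0.0, -0.001]
contact_force: [0.2, 0.4, -2.4]
gripper_width: 0.0108
```

```bash
python3 -c "
from h import *
state()"
```

```text
t 18.9 p [0.4948 0.2366 0.1138] yaw 2.5632 tilt [ 0.0009 -0.0004] F [ 0.21  0.35 -2.37] T [-0.011  0.058 -0.005] w 0.0108 q6 -0.682
```

Fz has fallen to the bare weight, about 0.95 rad past the gap, so the lugs are probably over the notches. I'll lower gently.

Emit:
apply_moves(
  increments=[
    {"travel":[0,0,0.5],"twist":0},
    {"travel":[0,0,1],"twist":0},
    {"travel":[0,0,1],"twist":0},
  ],
)

```text
clock: 19.2
ee_pos: [0.4952, 0.2366, 0.1133]
tool_rot: [0.285, 0.959, -0.0, -0.0]
contact_force: [0.5, 1.2, -3.1]
gripper_width: 0.0105
```

```bash
python3 -c "
from h import *
state()"
```

```text
t 19.2 p [0.4952 0.2366 0.1133] yaw 2.5638 tilt [ 0.0002 -0.0002] F [ 0.47  1.15 -3.09] T [-0.008 -0.039  0.009] w 0.0105 q6 -0.683
```

Emit:
apply_moves(
  increments=[
    {"travel":[0,0,1],"twist":0.01},
    {"travel":[0,0,2],"twist":0.02},
    {"travel":[0,0,2],"twist":0.02},
  ],
)

```text
clock: 19.5
ee_pos: [0.4951, 0.2365, 0.1113]
tool_rot: [0.295, 0.956, -0.0, -0.0]
contact_force: [-0.1, -0.3, -2.6]
gripper_width: 0.0108
```

Emit:
apply_moves(
  increments=[
    {"travel":[0,0,1],"twist":0},
    {"travel":[0,0,2],"twist":0},
    {"travel":[0,0,2],"twist":0},
  ],
)

```text
clock: 19.8
ee_pos: [0.4951, 0.2365, 0.1093]
tool_rot: [0.294, 0.956, -0.0, -0.0]
contact_force: [0.6, 0.4, -1.6]
gripper_width: 0.0105
```

```bash
python3 -c "
from h import *
state()"
```

```text
t 19.8 p [0.4951 0.2365 0.1093] yaw 2.5438 tilt [ 0.0002 -0.0003] F [ 0.59  0.43 -1.65] T [ 0.002 -0.    -0.055] w 0.0105 q6 -0.663
```

Emit:
apply_moves(
  increments=[
    {"travel":[0,0,1],"twist":0},
    {"travel":[0,0,2],"twist":0},
    {"travel":[0,0,3],"twist":0},
    {"travel":[0,0,3],"twist":0},
  ],
)

```text
clock: 20.2
ee_pos: [0.4951, 0.2365, 0.1063]
tool_rot: [0.294, 0.956, -0.0, -0.0]
contact_force: [0.8, 0.4, -1.6]
gripper_width: 0.011
```

Emit:
apply_moves(
  increments=[
    {"travel":[0,0,1],"twist":0},
    {"travel":[0,0,1.5],"twist":0},
    {"travel":[0,0,1.5],"twist":0},
  ],
)

```text
clock: 20.5
ee_pos: [0.4952, 0.2365, 0.1049]
tool_rot: [0.294, 0.956, -0.0, -0.0]
contact_force: [1.1, 0.1, -2.3]
gripper_width: 0.0104
```

Emit:
apply_moves(
  increments=[
    {"travel":[0,0,0.5],"twist":0},
    {"travel":[0,0,1],"twist":0},
    {"travel":[0,0,1],"twist":0},
  ],
)

```text
clock: 20.8
ee_pos: [0.4952, 0.2365, 0.1039]
tool_rot: [0.294, 0.956, -0.0, -0.0]
contact_force: [0.2, 0.4, -2.8]
gripper_width: 0.011
```

```bash
python3 -c "
from h import *
state()"
```

```text
t 20.8 p [0.4952 0.2365 0.1039] yaw 2.5438 tilt [ 0.0001 -0.0001] F [ 0.17  0.39 -2.81] T [ 0.044  0.024 -0.022] w 0.011 q6 -0.663
```

Emit:
apply_moves(
  increments=[
    {"travel":[0,0,0.4],"twist":0},
    {"travel":[0,0,0.7],"twist":0},
    {"travel":[0,0,0.7],"twist":0},
  ],
)

```text
clock: 21.1
ee_pos: [0.4953, 0.2366, 0.1035]
tool_rot: [0.294, 0.956, 0.0, 0.0]
contact_force: [-0.6, 0.1, -1.6]
gripper_width: 0.0108
```

```bash
python3 -c "
from h import *
state()"
```

```text
t 21.1 p [0.4953 0.2366 0.1035] yaw 2.5438 tilt [-0.0001  0.0001] F [-0.6   0.13 -1.6 ] T [0.003 0.064 0.01 ] w 0.0108 q6 -0.663
```

Emit:
apply_moves(
  increments=[
    {"travel":[0,0,0.4],"twist":0},
    {"travel":[0,0,0.4],"twist":0},
    {"travel":[0,0,0.4],"twist":0},
  ],
)

```text
clock: 21.4
ee_pos: [0.4954, 0.2367, 0.1034]
tool_rot: [0.294, 0.956, 0.0, 0.0]
contact_force: [-2.0, -0.5, 1.2]
gripper_width: 0.0104
```

```bash
python3 -c "
from h import *
state()"
```

```text
t 21.4 p [0.4954 0.2367 0.1034] yaw 2.5439 tilt [-0.0002  0.0004] F [-2.05 -0.52  1.24] T [-0.005  0.28  -0.028] w 0.0104 q6 -0.663
```

Bottomed 11.0 mm below the ledge level, which is the full notch depth. Letting go and withdrawing straight up.

Emit:
apply_moves(
  increments=[
    {"travel":[0,0,0],"twist":0},
    {"travel":[0,0,0],"twist":0},
    {"travel":[0,0,0],"twist":0},
    {"travel":[0,0,0],"twist":0},
    {"travel":[0,0,0],"twist":0},
  ],
  hand=45,
)

```text
clock: 21.9
ee_pos: [0.4953, 0.2365, 0.1029]
tool_rot: [0.294, 0.956, -0.0, 0.0]
contact_force: [0.7, 0.7, -0.3]
gripper_width: 0.0449
```

Emit:
apply_moves(
  increments=[
    {"travel":[0,0,-5],"twist":0},
    {"travel":[0,0,-15],"twist":0},
    {"travel":[0,0,-35],"twist":0},
    {"travel":[0,0,-70],"twist":0},
    {"travel":[0,0,-110],"twist":0},
    {"travel":[0,0,-130],"twist":0},
    {"travel":[0,0,-130],"twist":0},
    {"travel":[0,0,-130],"twist":0},
  ],
)

```text
clock: 22.7
ee_pos: [0.4954, 0.2366, 0.2335]
tool_rot: [0.294, 0.956, 0.0, 0.001]
contact_force: [-0.5, -0.1, -0.8]
gripper_width: 0.0451
```

```bash
python3 - <<'E'
from fit import *
s,M=state(); c=optics.read_camera("side"); P=np.array([.495,.2365,.1])
print("handle z exp .1199, ends pred",[proj(P+np.array([np.cos(2.544)*k,np.sin(2.544)*k,.020]),c).round(1) for k in(.035,-.035)])
m=blobs(c,P+[0,0,.02],25,(0,150,90),(7,255,255)); ys,xs=np.nonzero(m); print(len(xs),xs.min(),xs.max(),ys.min(),ys.max(),xs.mean(),ys.mean())
u=proj(P,c).round().astype(int); t=c["img"][u[1]-42:u[1]+33,u[0]-50:u[0]+50]; cv2.imwrite("pics/fin.png",cv2.resize(t,(800,600),interpolation=cv2.INTER_CUBIC)); print(u)
E
```

```text
t 22.7 p [0.4954 0.2366 0.2335] yaw 2.5438 tilt [-0.0008  0.001 ] F [-0.47 -0.07 -0.79] T [-0.008 -0.004 -0.017] w 0.0451 q6 -0.663
handle z exp .1199, ends pred [array([234.1, 165.1]), array([254.4, 167.4])]
97 233 253 163 170 243.36082474226805 166.15463917525773
[244 172]
```

View pics/fin.png

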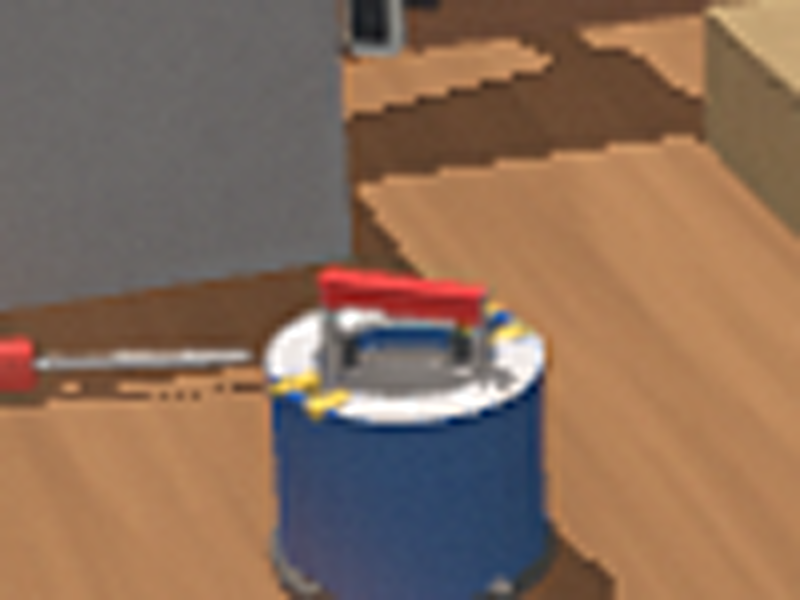

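The basket hangs in the pot with the red bar at crop (400,295), and the bar ends match the prediction for level and full depth to about 1 px. The gripper is clear. Handing in.

```bash
python3 -c "
from h import *
print(arm.job_done())"
```

```text
the job is handed in; nothing more can be done
None
```

The steel rinse basket is hanging locked and level in the blue pot. I handed the job in at about 22.7 s on the clock, with the gripper empty and well above the basket.

- **Which basket:** I took the steel one on the drain board and left the brown and green look-alikes alone.
- **Lowering:** A small sideways correction was needed on the way in, when the basket touched the hole wall at about 3 N. The lugs then went through the gaps freely.
- **Twisting:** The lugs met the ledge about 71 mm above the bench. I turned the basket clockwise at roughly 5 to 8 N on the ledge. The support force disappeared about 0.95 rad past the gaps.
- **Locking:** I lowered it gently there, and it bottomed 11.0 mm below the ledge level, which is the full notch depth. Then I released it and lifted straight up.

**Last checks:** The side picture shows the handle within about 1 px of where a level, fully seated basket should be. That camera resolves only about 3.4 mm per pixel, so the depth evidence is mainly the arm's own height reading. I didn't test the lock by twisting back. The path kept clear of the other things on the bench, but I didn't measure their positions again.

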